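# Set the speed ring of a stirrer's double knob

### The job

Speed up the blue magnetic stirrer: turn the black outer ring of its double knob clockwise until the ring's white line points at the green dot on the panel, then let go. The small orange timer knob in the middle must keep its setting, and do not touch the grey stirrer beside it.

Things in the scene. Friction and masses are not known exactly. Their poses are not given: they have to be found in the camera images.
- blue_stirrer: Blue magnetic stirrer, fixed, 230 (x) x 140 (y) mm, level top 60 mm high. Origin: centre of underside, on the table; x to its back, y to its left, z up. Double knob on the top, vertical axis at x -70, y 0 mm. Green dot, 15 mm wide, on the top at x -28, y 0, behind the knob; small white dots: its scale. White plate (116 mm wide, 6 high) at x 47 with a loose glass dish (72 wide, 22 high).
- speed_ring (a joint): Angle of the blue stirrer's black outer ring: 50 mm across, round, pinch any diameter, from z 60 to 88 mm, white line on its top face. Clockwise from above is positive. Line points to the stirrer's left (+y) at 0, at the green dot (+x) at 1.6; stops at 0 and 2.4; starts at 0.3 to 1.0. Light friction (0.05 N m), no spring: it stays where left.
- timer_tip (a point): Point on the top rim of the blue stirrer's orange inner knob, at the end of its black line: 11 mm from the axis, 99 mm above the table. The inner knob is 22 mm across, rises 11 mm out of the ring and turns easily on its own, not with the ring. Its setting differs each time and must not change.
- grey_stirrer: Grey stirrer of the same shape, size and double knob (black ring, orange centre), fixed beside the blue one, on either side of it; no dish on it. Origin and axes as for the blue one. Not to be touched.

How it is judged:
By the outcome, as a careful person would: the job done as asked, in the order asked, and still so for the second after the job is handed in, with the robot touching nothing.
It also fails if it takes over 32 s, if anything falls off the work surface, if the arm or the gripper's body presses on something with over 40 N, if the wrist force passes 120 N, or if a joint passes its speed limit or range.

### The arm

A 6-joint arm with a two-finger parallel gripper is mounted at the origin on the work surface. World frame = base frame: x ahead of the robot, y to its left, z up, the work surface at z = 0. Lengths are in m, angles in rad, forces in N, time in s.
With the tool pointing down it reaches from about 0.3 to 0.775 m from the base axis. Payload 14.6 kg.
Tool frame: the origin (TCP) lies on the centre line of the jaws, within the pads' length; the fingertips stand 19 mm ahead of it and the grasp point (between the pads) is the TCP; y points along the fingers, x is the direction in which the jaws open and shut, and the axes are right-handed (so a half turn about y gives the same grasp; the last joint's range is limited). The gripper opens to 94 mm and grips with 3 to 60 N. Pads are 16 mm wide; open, the fingers measure 119 mm over their backs; the gripper's body (75 mm by 177 mm) begins 78 mm behind the grasp point.
Start: joints at [-1.396, 0.3, 1.521, -0, 1.321, -0.067], TCP at [0.132, -0.534, 0.224] pointing down, gripper open.
Joint ranges: [-3.03, 3.03], [-0.79, 2.21], [0.23, 2.52], [-1.04, 4.18], [0, 3.07], [-2.55, 2.55]. Speed limits (rad/s): [2.22, 2.22, 2.57, 3.14, 3.14, 3.14].

### API

Orientations are given as [roll, pitch, yaw] about the fixed x, y, z axes, in that order (R = Rz(yaw) Ry(pitch) Rx(roll)).
In Python, from station import ctrl, optics gives the robot as it stands.
- The arm moves only by the tool jog_arm, never from a script. Its argument "targets" is a list of rows, each a list of 3 entries, a list of its own where there are three numbers: the finger opening in cm, from 0 to 9.4, then the shift along the tool's x, y, z in cm, then the turn about the tool's y in rad. A call has 1 to 10 rows; each row is the pose to reach, as a shift and turn from the pose commanded when the call began, along the tool's axes at that moment; what a row does not reach only later rows make up. A row lasts 1/10 s, in which the tool goes at most 50 mm and 8.59 degrees, less where a joint would pass 70% of its speed; a pose out of reach is approached as far as the arm can. A call with a gripper value outside its range is refused whole. The fingers move at their own pace and stop on an object; "grip_force" is the grip in N (left out, the last holds). Time passes only in rows, so rows that repeat a pose let the fingers close. It gives the time, the measured TCP pose, the force and the opening at its end, in the units of the state.
- ctrl.get_obs(): the state, without advancing time (a new reading comes with each control period).
- optics.camera(name): name is "side" or "top" or "wrist"; returns a dict with "img" (384x512x3 uint8, red, green, blue), "range_z" (384x512 float32, m along the optical axis (not along the pixel's ray), 0 where there is no reading), "camera_matrix" (3x3 intrinsics, pixels), "world_to_cam" (4x4, takes a point from world to camera coordinates); the wrist camera has in their place "mount" (4x4, takes a point from camera to tool coordinates, whose origin is the TCP and whose axes are the tool frame's). Camera axes: x right, y up, looking along -z (the intrinsics and any distortion apply to the point x, -y, -z); pixel columns grow to the right and rows downward; lengths in m; the calibration is good to about 2 mm. A picture is of the moment at which its call begins: read the wrist's pose just before it.
- ctrl.hand_in(): hands the job in, once; it reports no verdict.
The state is a dict: "time_s": time; "qpos": joint angles; "joint_vel": joint speeds; "tau": joint torques, N m; "ee_pos": TCP position; "eef_rot": TCP orientation; "force": force on the tool from outside, world axes, zero at the start; "moment": the same for the moment, N m; "grip_width": finger opening in m.
Only numpy, scipy, OpenCV 4.12 (cv2) and the standard library are available. Lean on these libraries where they do the work, as an engineer would, in place of code of your own. Each camera call takes 0.05 s, during which the arm holds its last target. There are 200 camera calls.

## Working session

There is one attempt and no reset: what is moved stays moved. The work goes in short steps, Python scripts to look and compute and a tool call to move; the robot and the scene stay as the last step left them, time stands still between calls to the robot, and variables do not carry over. Pictures are saved under pics/ and viewed, about 8 in all and at most 12, crops included, and the job is handed in when it is done.

Besides the shell and the picture viewer there is one more tool, called after "Emit:" by a JSON object that holds its "name" and its "arguments". jog_arm: Moves the arm, as the interface text tells. Its arguments: {"type":"object","properties":{"targets":{"type":"array","items":{"type":"array"}},"grip_force":{"type":"number"}},"required":["targets"]}

```bash
mkdir -p pics; cat > h.py <<'E'
import numpy as np, cv2
from station import ctrl, optics
from scipy.spatial.transform import Rotation as R
def snap(name,fn,crop=None,k=1):
    o=ctrl.get_obs(); c=optics.camera(name); np.savez('pics/'+fn+'.npz',**{a:b for a,b in c.items()},ee=o['ee_pos'],rot=o['eef_rot'])
    im=c['img'][:,:,::-1]
    if crop: im=im[crop[1]:crop[3],crop[0]:crop[2]]
    cv2.imwrite('pics/'+fn+'.png',cv2.resize(im,None,fx=k,fy=k,interpolation=cv2.INTER_CUBIC)); return c
def world(fn,u,v,z=None):
    "pixel -> world; with depth, or on plane height z"
    c=np.load('pics/'+fn+'.npz'); K=c['camera_matrix']
    if 'mount' in c: 
        T=np.eye(4);T[:3,:3]=R.from_euler('xyz',c['rot']).as_matrix();T[:3,3]=c['ee'];T=T@c['mount']
    else: T=np.linalg.inv(c['world_to_cam'])
    d=np.linalg.inv(K)@[u,v,1]; d=T[:3,:3]@(d*[1,-1,-1]); o=T[:3,3]
    s=c['range_z'][int(round(v)),int(round(u))] if z is None else (z-o[2])/d[2]
    return o+s*d
E
python3 - <<'E'
from h import *
c=snap('top','t1',k=1.5); print(c.keys()); snap('wrist','w1')
o=ctrl.get_obs();print(o); print(R.from_euler('xyz',o['eef_rot']).as_matrix().round(3))
E
```

```text
dict_keys(['img', 'range_z', 'camera_matrix', 'world_to_cam'])
{'time_s': 0.1, 'qpos': array([-1.39560383e+00,  3.00418405e-01,  1.52151144e+00,  3.47716079e-06,
        1.32069711e+00, -6.66109017e-02]), 'joint_vel': array([-2.15362330e-04,  2.93653585e-04, -2.02713899e-03, -1.01065359e-03,
        3.74466628e-05, -1.44357185e-04]), 'tau': array([ 1.90665487e-03, -5.32640326e+01, -3.53281689e+01,  7.09290965e-02,
        2.34555721e-02, -5.54957091e-05]), 'ee_pos': array([ 0.13165469, -0.53379139,  0.22394468]), 'eef_rot': array([-1.57072412e+00,  1.03178052e-03, -1.32899375e+00]), 'force': array([ 0.17839991,  0.32839722, -0.18381861]), 'moment': array([ 0.00373297, -0.01840284,  0.00662208]), 'grip_width': 0.09375244101651074}
[[ 0.239 -0.     0.971]
 [-0.971  0.001  0.239]
 [-0.001 -1.     0.   ]]
```

View pics/t1.png

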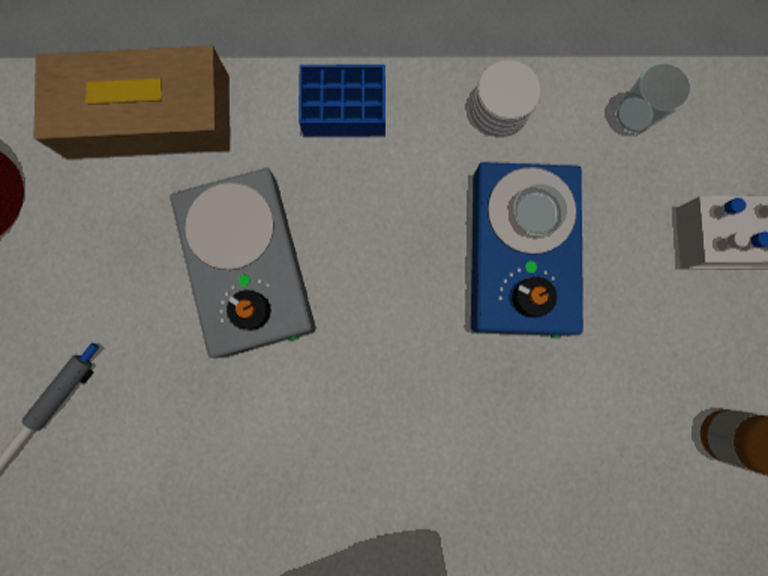

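The top view shows the blue stirrer at the right, with its ring at (535,297), green dot at (531,267) and ring line pointing up-left at (524,290), all in the 1.5x picture. The grey stirrer is well to the left.

```bash
python3 - <<'E'
from h import *
c=np.load('pics/t1.npz'); 
im=c['img'][:,:,::-1][165:230,310:395]; cv2.imwrite('pics/t1c.png',cv2.resize(im,None,fx=8,fy=8,interpolation=cv2.INTER_CUBIC))
for n,u,v,z in [('ring',535,297,.088),('dot',531,267,.06),('dish',537,211,.08),('cornFL',472,332,.06),('FR',582,333,.06),('BL',480,163,.06),('BR',581,166,.06),('greyring',248,309,.088)]:
    print(n,world('t1',u/1.5,v/1.5,z).round(4),world('t1',u/1.5,v/1.5).round(4))
E
```

```text
ring [ 0.5785 -0.1954  0.088 ] [ 0.5772 -0.1916  0.1005]
dot [ 0.6211 -0.2     0.06  ] [ 0.6208 -0.1995  0.0617]
dish [ 0.691  -0.2046  0.08  ] [ 0.6939 -0.2079  0.0695]
cornFL [ 0.5361 -0.1205  0.06  ] [ 0.5378 -0.1283  0.0158]
FR [ 0.5344 -0.2628  0.06  ] [ 5.366e-01 -2.861e-01 -3.000e-04]
BL [ 0.7629 -0.1367  0.06  ] [ 0.7638 -0.1371  0.0578]
BR [ 0.7584 -0.2724  0.06  ] [ 7.801e-01 -2.963e-01  3.000e-04]
greyring [0.5646 0.1633 0.088 ] [0.5637 0.1608 0.0981]
```

View pics/t1c.png

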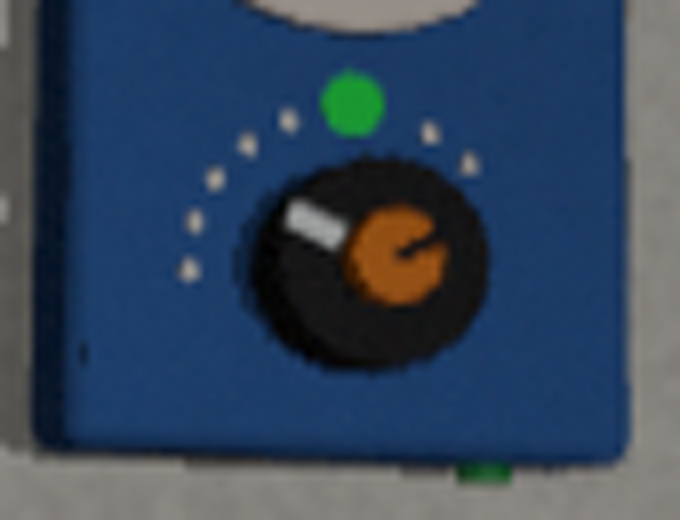

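```bash
python3 - <<'E'
from h import *
C=np.array([.5785,-.197])
a=world('t1',310+290/8,165+212/8,.088)[:2]; b=world('t1',310+345/8,165+236/8,.088)[:2]
print('line',a,b,(a-b),np.arctan2(*(a-C)[::-1]),np.arctan2(*(a-b)[::-1]))
# heights right of the path
c=np.load('pics/t1.npz')
P=np.array([[world('t1',u,v) for u in range(300,512,4)] for v in range(0,384,4)]).reshape(-1,3)
for x0 in np.arange(.1,.8,.1):
    print(round(x0,1),[(round(y0,1),round(float(m.max()),3)) for y0 in np.arange(-.7,-.1,.1) if len(m:=P[(abs(P[:,0]-x0)<.05)&(abs(P[:,1]-y0)<.05),2])])
p=np.array(ctrl.get_obs()['ee_pos']); r=R.from_euler('xyz',ctrl.get_obs()['eef_rot'])
print('shift cm tool',r.inv().apply(np.array([.5785,-.197,.224])-p)*100)
E
```

```text
line [ 0.59086465 -0.17625896] [ 0.58514528 -0.18898185] [0.00571937 0.01272288] 1.033216616708899 1.14832995593092
0.1 []
0.2 [(np.float64(-0.5), 0.003), (np.float64(-0.4), 0.002), (np.float64(-0.3), 0.004), (np.float64(-0.2), 0.004)]
0.3 [(np.float64(-0.5), 0.004), (np.float64(-0.4), 0.004), (np.float64(-0.3), 0.003), (np.float64(-0.2), 0.004)]
0.4 [(np.float64(-0.5), 0.108), (np.float64(-0.4), 0.109), (np.float64(-0.3), 0.004), (np.float64(-0.2), 0.004)]
0.5 [(np.float64(-0.5), 0.002), (np.float64(-0.4), 0.004), (np.float64(-0.3), 0.059), (np.float64(-0.2), 0.062)]
0.6 [(np.float64(-0.5), 0.095), (np.float64(-0.4), 0.091), (np.float64(-0.3), 0.062), (np.float64(-0.2), 0.102)]
0.7 [(np.float64(-0.6), 0.0), (np.float64(-0.5), 0.096), (np.float64(-0.4), 0.095), (np.float64(-0.3), 0.068), (np.float64(-0.2), 0.089)]
shift cm tool [-2.19994851e+01  2.08819848e-02  5.14491393e+01]
```

Emit:
{"name": "jog_arm", "arguments": {"targets": [[7,[-22,0,51.4],0],[7,[-22,0,51.4],0],[7,[-22,0,51.4],0],[7,[-22,0,51.4],0],[7,[-22,0,51.4],0],[7,[-22,0,51.4],0],[7,[-22,0,51.4],0],[7,[-22,0,51.4],0],[7,[-22,0,51.4],0],[7,[-22,0,51.4],0]]}}

```text
time_s: 1.1
ee_pos: [0.5322, -0.2312, 0.2242]
eef_rot: [-1.571, 0.0, -1.329]
force: [0.8, -0.2, -0.3]
grip_width: 0.07
```

Emit:
{"name": "jog_arm", "arguments": {"targets": [[7,[0,0,0],0],[7,[0,0,0],0],[7,[0,0,0],0]]}}

```text
time_s: 1.4
ee_pos: [0.5301, -0.2336, 0.2243]
eef_rot: [-1.571, 0.0, -1.33]
force: [-0.7, -0.1, -0.2]
grip_width: 0.0699
```

```bash
python3 - <<'E'
from h import *
snap('wrist','w2',k=1.5); o=ctrl.get_obs(); print(o['ee_pos'],o['eef_rot'],o['qpos'],o['time_s'])
E
```

```text
[ 0.53003736 -0.23379673  0.22441823] [-1.57108567e+00  9.45504305e-05 -1.33037378e+00] [-4.78592438e-01  3.65604124e-01  1.43394393e+00 -1.22617492e-04
  1.34232460e+00  8.51809121e-01] 1.45
```

View pics/w2.png

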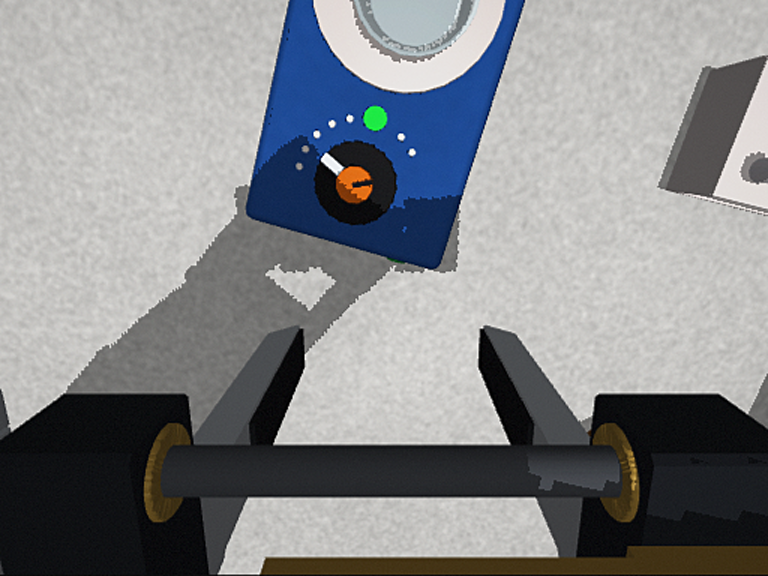

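The wrist view shows the ring centre at (355,182), the green dot at (375,118) and the line running from (343,173) to its tip at (324,156). Next I locate these in the world.

```bash
python3 - <<'E'
from h import *
W=lambda u,v,z:world('w2',u/1.5,v/1.5,z)
C=W(355.5,182,.088);D=W(375,118,.06);a=W(324,156,.088);b=W(343,173,.088)
print(C,D,np.linalg.norm(D-C),a, np.linalg.norm(a-C)); ang=lambda d:np.arctan2(d[1],d[0])
print('yaw',ang(D-C),'line',ang(a-C),ang(a-b),'corners',ang(W(283,30,.06)-W(247,213,.06)),ang(W(247,213,.06)-W(440,268,.06))-np.pi/2)
# fit circle: dark pixels of ring top by depth
c=np.load('pics/w2.npz');P=np.array([[*world('w2',u,v)] for u in range(200,275) for v in range(85,155)])
T=P[(abs(P[:,2]-.088)<.003)]; (cx,cy),r=cv2.minEnclosingCircle(T[:,:2].astype(np.float32)); print('circ',cx,cy,r,T[:,2].mean(),len(T))
o=ctrl.get_obs(); r=R.from_euler('xyz',o['eef_rot'])
print('shift',r.inv().apply(np.r_[cx,cy,.12]-o['ee_pos'])*100,r.inv().apply(np.r_[C[:2],.12]-o['ee_pos'])*100)
E
```

```text
[ 0.58123224 -0.19829799  0.088     ] [ 0.62167779 -0.19986526  0.06      ] 0.04921685347398616 [ 0.59158471 -0.17658638  0.088     ] 0.02405343508037858
yaw -0.03873070433970124 line 1.1258662054440047 1.0848085019846627 corners -0.025277272166655658 -0.03956729919293789
circ 0.5804570913314819 -0.19789813458919525 0.02556457743048668 0.08868625705607465 1919
shift [-2.28505921 10.44037445  5.75476712] [-2.22776661 10.44035001  5.82053136]
```

Emit:
{"name": "jog_arm", "arguments": {"targets": [[7,[-2.2,3,5.8],-0.15],[7,[-2.2,6,5.8],-0.3],[7,[-2.2,9.4,5.8],-0.5],[7,[-2.2,9.4,5.8],-0.5],[7,[-2.2,9.4,5.8],-0.5],[7,[-2.2,9.4,5.8],-0.5],[7,[-2.2,9.4,5.8],-0.5],[7,[-2.2,9.4,5.8],-0.5]]}}

```text
time_s: 2.25
ee_pos: [0.582, -0.1981, 0.1312]
eef_rot: [-1.57, -0.001, -0.83]
force: [0.1, 0.6, -0.4]
grip_width: 0.0699
```

```bash
python3 - <<'E'
from h import *
snap('wrist','w3',k=1.5); o=ctrl.get_obs(); print(o['ee_pos'],o['eef_rot'],o['qpos'],o['time_s'])
r=R.from_euler('xyz',o['eef_rot']); print(r.inv().apply(np.r_[.5805,-.198,.084]-o['ee_pos'])*100)
c=np.load('pics/w3.npz');z=c['range_z']
P=np.array([[*world('w3',u,v)] for u in range(100,412,2) for v in range(20,380,2)])
T=P[(abs(P[:,2]-.088)<.003)&(np.hypot(P[:,0]-.58,P[:,1]+.198)<.03)]; print(len(T))
if len(T): print(cv2.minEnclosingCircle(T[:,:2].astype(np.float32)))
E
```

```text
[ 0.58199618 -0.19792628  0.13107282] [-1.57034054e+00 -9.22284568e-04 -8.29985200e-01] [-3.87392150e-01  5.27469131e-01  1.42599467e+00  1.81910634e-05
  1.18710023e+00  4.42586038e-01] 2.3
[-0.09987629  4.7071386  -0.11752736]
771
((0.5807411074638367, -0.19802767038345337), 0.025424668565392494)
```

View pics/w3.png

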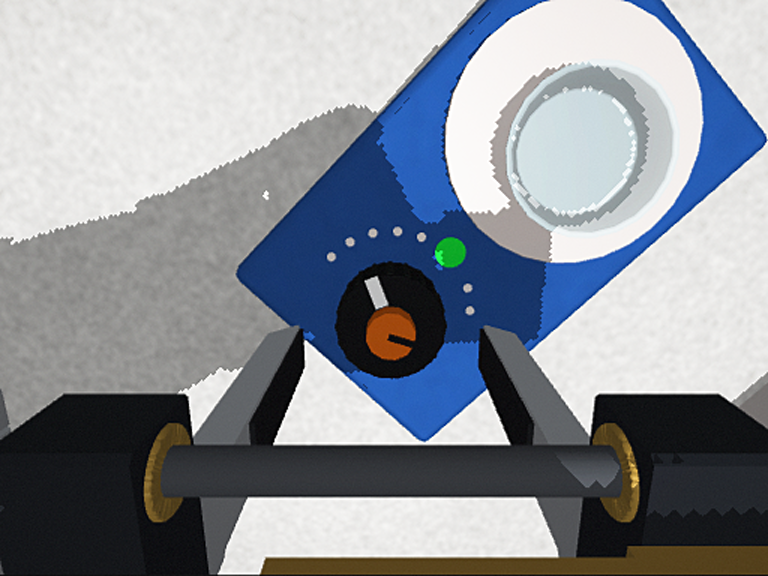

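The ring at (391,320) sits between the jaws; the line tip is at (373,280) and the dot at (450,252). The opening clears the ring on both sides, so I go down and grip.

Emit:
{"name": "jog_arm", "arguments": {"targets": [[7,[-0.1,1.5,-0.1],0],[7,[-0.1,3,-0.1],0],[7,[-0.1,4.5,-0.1],0],[7,[-0.1,4.5,-0.1],0],[7,[-0.1,4.5,-0.1],0],[5.8,[-0.1,4.5,-0.1],0],[4.8,[-0.1,4.5,-0.1],0],[4.5,[-0.1,4.5,-0.1],0],[4.5,[-0.1,4.5,-0.1],0],[4.5,[-0.1,4.5,-0.1],0]], "grip_force": 12}}

```text
time_s: 3.3
ee_pos: [0.5812, -0.1982, 0.0861]
eef_rot: [-1.57, -0.003, -0.829]
force: [4.8, -4.0, -0.7]
grip_width: 0.0499
```

```bash
python3 - <<'E'
from h import *
o=ctrl.get_obs(); print(o)
W=lambda u,v,z:world('w3',u/1.5,v/1.5,z)
a=W(373,280,.088);b=W(381,304,.088);D=W(450,252,.06);C=np.r_[.5806,-.198,.088]; ang=lambda d:np.arctan2(d[1],d[0])
print(D,np.hypot(*(D-C)[:2]),'dot',ang(D-C),'line',ang(a-C),ang(a-b), 'turn',ang(a-C)-ang(D-C))
E
```

```text
{'time_s': 3.3, 'qpos': array([-3.88158294e-01,  5.77675319e-01,  1.46221542e+00, -4.01720008e-04,
        1.09909441e+00,  4.41180891e-01]), 'joint_vel': array([-0.00093003,  0.00130325,  0.00041562,  0.00024598, -0.0015216 ,
        0.00039041]), 'tau': array([ 1.38392173e+00, -6.45451999e+01, -2.95049644e+01,  4.43068324e-01,
        1.15730301e+00,  1.39006285e-02]), 'ee_pos': array([ 0.58119057, -0.19820664,  0.08614567]), 'eef_rot': array([-1.57000693, -0.00251081, -0.8291581 ]), 'force': array([ 4.84885987, -3.98141491, -0.71046831]), 'moment': array([-0.56988683, -0.61971677,  0.03154277]), 'grip_width': 0.049857037501813924}
[ 0.6219144  -0.20014067  0.06      ] 0.04136982098286838 dot -0.051767958348174097 line 1.0698665262530296 1.0456954640357154 turn 1.1216344846012036
```

The grip is on the ring at a width of 49.9 mm. I turn it most of the way, then check.

Emit:
{"name": "jog_arm", "arguments": {"targets": [[4.5,[0,0,0],0.1],[4.5,[0,0,0],0.22],[4.5,[0,0,0],0.34],[4.5,[0,0,0],0.46],[4.5,[0,0,0],0.58],[4.5,[0,0,0],0.7],[4.5,[0,0,0],0.82],[4.5,[0,0,0],0.94],[4.5,[0,0,0],1.05],[4.5,[0,0,0],1.05]]}}

```text
time_s: 4.3
ee_pos: [0.5812, -0.1982, 0.0861]
eef_rot: [-1.568, -0.0, -1.883]
force: [3.6, -3.8, -1.1]
grip_width: 0.0496
```

Emit:
{"name": "jog_arm", "arguments": {"targets": [[4.5,[0,0,0],0],[4.5,[0,0,0],0]]}}

```text
time_s: 4.5
ee_pos: [0.5812, -0.1982, 0.0862]
eef_rot: [-1.568, -0.001, -1.879]
force: [5.3, -3.8, -1.6]
grip_width: 0.0496
```

```bash
python3 - <<'E'
from h import *
o=ctrl.get_obs(); print(o['eef_rot'],o['force'],o['moment'],o['grip_width'])
snap('wrist','w4',k=3,crop=(150,130,406,310))
E
```

```text
[-1.56805414e+00 -5.10177487e-04 -1.87926670e+00] [ 5.2852884  -3.81088689 -1.64000197] [-0.50722487 -0.71856045 -0.03823166] 0.04959976997821281
```

View pics/w4.png

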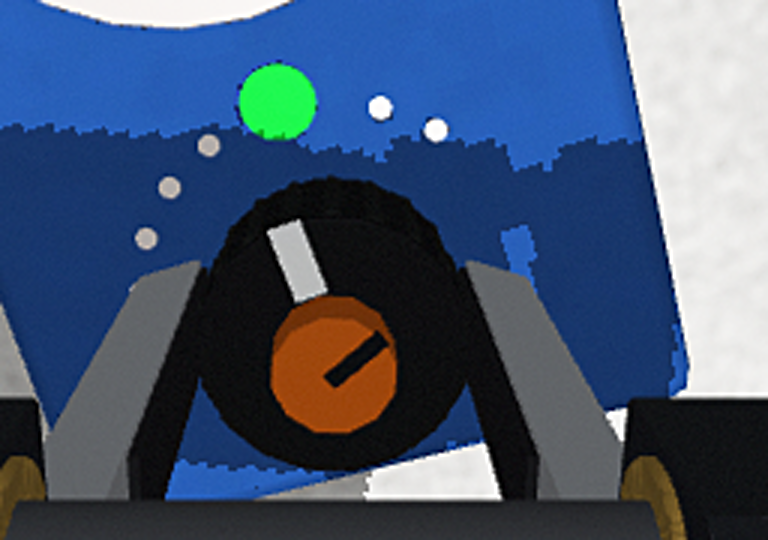

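In the wrist crop the line runs from (311,297) to (285,225), and the dot is at (277,102). The line has followed the jaws and looks nearly aimed at the dot.

```bash
python3 - <<'E'
from h import *
W=lambda u,v,z:world('w4',150+u/3,130+v/3,z)
a=W(285,225,.088);b=W(311,297,.088);D=W(277,102,.06); ang=lambda d:np.arctan2(d[1],d[0])
for C in (np.r_[.5806,-.198,.088],W(334,345,.088)): print(C,D,np.hypot(*(D-C)[:2]),'dot',ang(D-C),'line',ang(a-C),ang(a-b),np.hypot(*(a-C)[:2]),'turn',ang(a-C)-ang(D-C))
L=W(0,0,.06)
print(ang(W(617,0,.06)-W(686,365,.06)))
E
```

```text
[ 0.5806 -0.198   0.088 ] [ 0.6215177 -0.1997933  0.06     ] 0.04095697592470511 dot -0.04379887887198133 line 0.027062846781429766 0.013908893482906743 0.02426521316984987 turn 0.07086172565341109
[ 0.58069808 -0.19864765  0.088     ] [ 0.6215177 -0.1997933  0.06     ] 0.04083568643317226 dot -0.028058803671435366 line 0.05393548757972385 0.013908893482906743 0.02419342419719691 turn 0.08199429125115922
-0.04600076561620184
```

Emit:
{"name": "jog_arm", "arguments": {"targets": [[4.5,[0,0,0],0.08],[4.5,[0,0,0],0.08],[4.5,[0,0,0],0.08],[4.5,[0,0,0],0.08]]}}

```text
time_s: 4.95
ee_pos: [0.5813, -0.1982, 0.0862]
eef_rot: [-1.568, -0.0, -1.959]
force: [3.7, -3.9, -0.7]
grip_width: 0.0497
```

Emit:
{"name": "jog_arm", "arguments": {"targets": [[5.3,[0,0,0],0],[6,[0,0,0],0],[6.8,[0,0,0],0],[6.8,[0,0,0],0],[6.8,[0,-2,0],0],[6.8,[0,-4.5,0],0],[6.8,[0,-7,0],0],[6.8,[0,-7,0],0],[6.8,[0,-7,0],0]]}}

```text
time_s: 5.85
ee_pos: [0.5805, -0.1975, 0.1554]
eef_rot: [-1.57, 0.0, -1.959]
force: [-0.3, -0.1, 0.1]
grip_width: 0.0678
```

```bash
python3 - <<'E'
from h import *
o=ctrl.get_obs(); print(o['ee_pos'],o['eef_rot'],o['force'],o['grip_width'],o['time_s'])
snap('wrist','w5',k=3,crop=(150,60,406,260))
E
```

```text
[ 0.58047837 -0.19752343  0.15539782] [-1.57043788e+00  3.34745947e-05 -1.95892469e+00] [-0.26834583 -0.06690284  0.09966727] 0.06783747362093226 5.85
```

View pics/w5.png

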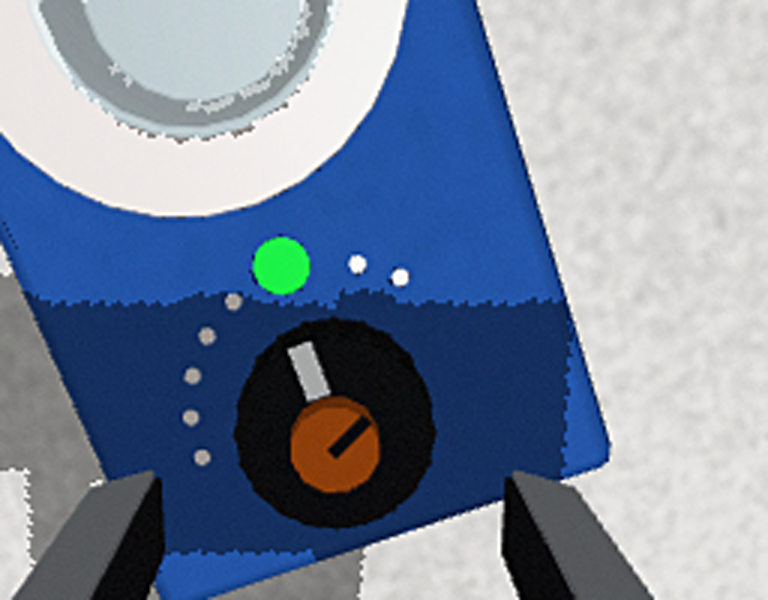

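The ring is released; its line runs from (318,398) to (299,346), with the dot at (281,265) and the ring centre at about (335,420). The orange knob's line runs from (333,453) to (369,419).

```bash
python3 - <<'E'
from h import *
ang=lambda d:np.arctan2(d[1],d[0])
W=lambda u,v,z:world('w5',150+u/3,60+v/3,z)
a=W(299,346,.088);b=W(318,398,.088);D=W(281,265,.06)
for C in (np.r_[.5806,-.198,.088],W(335,427,.088)):
  print(C,D,'dot',ang(D-C),'line',ang(a-C),ang(a-b),'edge',ang(W(475,0,.06)-W(608,445,.06)))
print('timer after',ang(W(369,419,.099)-W(333,453,.099)))
w=lambda f,p,q,k,ox=0,oy=0:ang(world(f,ox+p[0]/k,oy+p[1]/k,.099)-world(f,ox+q[0]/k,oy+q[1]/k,.099))
print('timer w4',w('w4',(385,339),(331,381),3,150,130),'w3',w('w3',(411,345),(389,337),1.5),'w2',w('w2',(372,181),(353,186),1.5))
snap('top','t2',k=8,crop=(310,165,395,230))
E
```

```text
[ 0.5806 -0.198   0.088 ] [ 0.62152996 -0.19976372  0.06      ] dot -0.043064510288787675 line -0.038647579483047804 -0.05130919174438221 edge -0.042922846533142704
[ 0.58215059 -0.19928402  0.088     ] [ 0.62152996 -0.19976372  0.06      ] dot -0.012180958275042255 line 0.015888899594336113 -0.05130919174438221 edge -0.042922846533142704
timer after -1.1740985507649713
timer w4 -1.1723458314845212 w3 -1.1984841504795405 w2 -1.0765723947193475
```

View pics/t2.png

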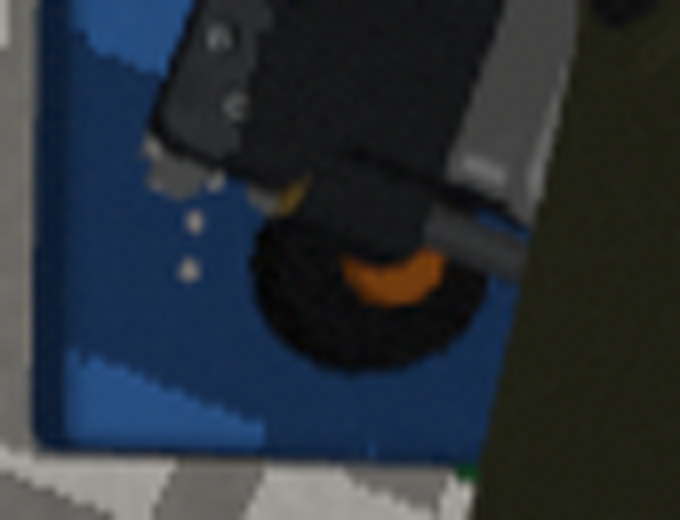

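The top view is blocked by the arm, but the wrist view settles it: the line is within about 0.01 rad of the dot, and the timer direction matches the earlier views. The jaws hang clear, so I hand in.

```bash
python3 -c "
from station import ctrl
print(ctrl.hand_in())"
```

```text
the job is handed in; nothing more can be done
None
```

The ring's white line now points at the green dot, and the job is handed in. I pinched the black ring at 12 N, turned it about 1.13 rad clockwise in two steps, let go and rose about 7 cm clear. The whole run took about 6 s.

- **Ring:** from the released wrist view, the line points at -0.04 to -0.05 rad and the dot lies at -0.043 rad from the ring centre, so they agree to about 0.01 rad. A second estimate, using a ring centre I read by eye in the same picture, gave a gap of about 0.03 rad.
- **Timer knob:** its line read -1.17 rad afterwards, against -1.20 rad just before gripping and -1.17 rad during the turn. The first, distant view gave -1.08 rad; I put that down to its coarse pixels.
- **Clearances:** the force at the end was about zero, and the highest reading was about 6–7 N while gripping. The path stayed away from the grey stirrer, and the dish was still on its plate in the last wrist picture.
- **Check that failed:** the final top picture could not confirm the line because the arm blocked it.

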